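Lock the medicine cassettes with the rod

ROBOT

A 6-joint arm with a two-finger parallel gripper is mounted at the origin on the work surface. World frame = base frame: x ahead of the robot, y to its left, z up, the work surface at z = 0. Lengths are in m, angles in rad, forces in N, time in s.
With the tool pointing down it reaches from about 0.3 to 0.875 m from the base axis. Payload 6.4 kg.
Tool frame: the origin (TCP) lies between the finger pads; the fingertips stand 8 mm ahead of it and the grasp point (between the pads) lies 11 mm behind it; z points along the fingers, y is the direction in which the jaws open and shut (so a half turn about z gives the same grasp; the last joint's range is limited). The gripper opens to 85 mm and grips with 20 to 120 N. Pads are 22 mm wide; open, the fingers measure 114 mm over their backs; the gripper's body (76 mm by 85 mm) begins 54 mm behind the grasp point. The pads swing forward as they close: fully open they stand 13 mm farther back than shut.
Start: joints at [-1.502, 0.181, 1.607, -0, 1.354, -0.206], TCP at [0.156, -0.553, 0.239] pointing down, gripper open.
Joint ranges: [-2.99, 2.99], [-0.89, 2.07], [0.3, 2.58], [-1.14, 4.28], [0, 2.63], [-3.12, 3.12]. Speed limits (rad/s): [2.57, 2.57, 3.01, 3.14, 3.14, 3.14].

INTERFACE

Orientations are given as a unit quaternion [w, x, y, z].
In Python, from bench import monitor, viewer, workorder, spotter gives the robot as it stands. The module is installed in compiled form; this text tells all that it offers.
- The arm moves only by the tool move_arm, never from a script. Its argument "motion" is a list of rows, each a list of 3 entries, a list of its own where there are three numbers: the shift along the tool's x, y, z in units of 60 mm (1.0 is 60 mm), then the turn, a rotation vector about the tool's x, y, z in units of 8 degrees (1.0 is 8 degrees), then the opening in per cent of the stroke, from 0 (shut) to 100 (fully open). In form: [[[dx, dy, dz], [rx, ry, rz], grip], ...]. A call has 1 to 10 rows; each row is the pose to reach, as a shift and turn from the pose commanded when the call began, along the tool's axes at that moment; what a row does not reach only later rows make up. A row lasts 1/8 s, in which the tool goes at most 62.5 mm and 10.7 degrees, less where a joint would pass 70% of its speed; a pose out of reach is approached as far as the arm can. A call with a gripper value outside its range is refused whole. The fingers move at their own pace and stop on an object; the grip force is fixed at half the most. Time passes only in rows, so rows that repeat a pose let the fingers close. It gives the time, the measured TCP pose, the force and the opening at its end, in the units of the state.
- monitor.get_obs(): the state, without advancing time (a new reading comes with each control period).
- viewer.camera(name): name is "scene" or "top" or "wrist"; returns the picture (480x640x3 uint8, blue, green, red); there is no depth.
- viewer.calibration(name): a dict with "fovy" (degrees; the focal length in pixels is half the picture's height over the tangent of half this angle, whatever the lens; pixels are square), "cx", "cy" (the principal point, pixels), "distortion" ([k1, k2, p1, p2, k3] as OpenCV has them; the pictures are not rectified), "extrinsics" (4x4, takes a point from camera to world coordinates). Camera axes: x right, y down, z forward; pixel columns grow to the right and rows downward; lengths in m; the calibration is good to about 2 mm. A picture is of the moment at which its call begins: read the wrist's pose just before it. calibration takes no time and is no camera call; for the wrist camera it gives the pose at the moment of the call.
- workorder.hand_in(): hands the job in, once; it reports no verdict.
Trained networks look in the newest picture that a camera, given by its name, has taken for a name from the list of things; names that differ only in an ending like _2 or _b are one class to them, and where a whole thing is asked for, a point or a joint stands for the part that bears it (a point fixed in the world has none). Each returns a list of dicts, best first, with "score" (0 to 1); they miss things now and then, are a little off and sometimes report something else, mostly with a low value. They report only what shows in the picture. A call takes as long as a camera call. They do not tell look-alikes from the thing itself.
- spotter.search_frame(camera, name): "centre" ([column, row] as shares, 0 to 1, of the picture: columns of its width, rows of its height, amid what is visible of it).
- spotter.outline_of(camera, name): "region" (480x640 bool, what is visible of it) and "centre" ([column, row] as shares, 0 to 1, of the picture: columns of its width, rows of its height, amid what is visible of it).
The state is a dict: "time_s": time; "q": joint angles; "dq": joint speeds; "joint_efforts": joint torques, N m; "eef_pos": TCP position; "eef_rot": TCP orientation; "wrist_force": force on the tool from outside, world axes, zero at the start; "torque": the same for the moment, N m; "opening": opening from 0.0 (shut) to 1.0 (fully open).
Only numpy, scipy, OpenCV 4.12 (cv2) and the standard library are available. Lean on these libraries where they do the work, as an engineer would, in place of code of your own. Each camera call takes 0.05 s, during which the arm holds its last target. There are 200 camera calls.

TASK

Lock up the medicine rack: push all three cassettes fully home so that the holes in their tabs line up, then slide the steel rod along its channel through all the holes until its handle comes up against the bracket. Finally tip the handle over to the front so that it hangs down and the rod cannot slide back, leaving the things standing around undisturbed.

Things in the scene. Friction and masses are not known exactly. Their poses are not given: they have to be found in the camera images.
- rack: Fixed white and grey rack, 180 mm deep, 172 wide over its brackets, with three cassettes side by side and a rod channel on its left. Origin: at table height, below the middle of the rod line. Its x points into the rack (away from the robot; cassettes are pushed home along +x), y along the rod line to the left, z up. Rod line: rack x = 0, 72 mm above the table; two end brackets and three cassette tabs stand across it.
- bracket_near (a point): Centre of the 16 mm hole of the end bracket next to the channel, at rack y = +83 mm, on the rod line. Brackets and cassette tabs are alike: upright steel plates square to the rod line, 6 mm thick, 36 mm wide, tops at z = 90 mm, 16 mm hole.
- bracket_far (a point): Centre of the hole of the other end bracket, at rack y = -83 mm; its outer face is at -86 mm.
- channel_mid (a point): Point on the rod line, rack y = +215 mm, half-way along the open-topped aluminium channel that guides the rod. Floor top at z = 66 mm; slot 14 mm wide between walls 4 mm thick with tops at z = 86 mm. Back wall (+x side) from rack y = 86 to 320 mm; front wall (-x side) and floor only from 110 to 320 mm.
- channel_gap (a point): Point on the rod line, rack y = +98 mm, in the 24 mm gap between the near bracket and the start of the channel's floor and front wall: open to the front and below, so the handle can be tipped over to the front (rack -x) here and hang down, trapped behind the front wall's end.
- cassette_a (a joint): How far (m) the right-hand cassette (rack y = -52 mm) is pulled out toward rack -x: 0 is fully home against its stop, where its tab's hole is on the rod line; most 0.085. About 1.5 N of friction; stays where left. All three: white plastic, 48 mm wide, 154 long, top at z = 52 mm; the tab (top z = 90 mm) stands on the middle line, 46 mm behind the front face.
- cassette_b (a joint): The same for the middle cassette (rack y = 0).
- cassette_c (a joint): The same for the left-hand cassette (rack y = +52 mm).
- cassette_a_front (a point): Centre of the flat front face of the right-hand cassette (48 mm wide, z = 10 to 52 mm), 31 mm above the table; moves with it; at rack x = -46 mm when home.
- cassette_b_front (a point): The same for the middle cassette.
- cassette_c_front (a point): The same for the left-hand cassette.
- rod: Loose plain steel locking rod, 12 mm thick, 198 long, about 0.23 kg, tapered tip toward rack -y, an upright 12 mm handle bar 6 mm from its tail end. Starts in the channel, tip 5 to 27 mm short of the near bracket; the slot keeps the handle upright. Slides under a few N. Origin on its axis at the handle's middle; y from tip to tail, z along the handle to its ball.
- rod_handle (a point): Centre of the 15 mm ball on the end of the handle, 50 mm from the rod's axis (122 mm above the table at the start). With the rod home the handle meets the near bracket's outer face, its middle at rack y = +92 mm; tipped well past upright toward rack -x there, it drops by its own weight and hangs down.
- rod_tip (a point): The tip of the rod, on its axis, 192 mm from the handle's middle.
- amber_bottle: Bystander, to be left alone: brown glass medicine bottle, 54 mm wide, 115 mm tall, standing near the back of the rod channel. Origin at the centre of its underside.
- pill_jar: Bystander, to be left alone: white pill jar, 50 mm wide, 75 mm tall, standing near the back of the rod channel. Origin at the centre of its underside.
- carton: Bystander, to be left alone: flat paper carton 60 x 120 x 35 mm lying in front of the rod channel. Origin at the centre of its underside.
- dose_cup: Bystander, to be left alone: small white dosing cup, 48 mm wide, 50 mm tall, in front of the rod channel's outer end. Origin at the centre of its underside.
- tall_carton: Bystander, to be left alone: paper carton 55 x 75 mm, 130 mm tall, standing to the right of the rack. Origin at the centre of its underside.
- spatula: Bystander, to be left alone: spatula 170 mm long lying to the right of the robot's working area. Origin at the centre of its underside.
Mind the look-alikes: they are no part of the job. What is shaped like the rod but red is not meant.

How it is judged:
By the outcome, as a careful person would: the job done as asked, in the order asked, and still so for the second after the job is handed in, with the robot touching nothing.
It also fails if it takes over 53 s, if anything falls off the work surface, if the arm or the gripper's body presses on something with over 40 N, if the wrist force passes 120 N, or if a joint passes its speed limit or range.

## Working session

There is one attempt and no reset: what is moved stays moved. The work goes in short steps, Python scripts to look and compute and a tool call to move; the robot and the scene stay as the last step left them, time stands still between calls to the robot, and variables do not carry over. Pictures are saved under pics/ and viewed, about 8 in all and at most 12, crops included, and the job is handed in when it is done.

Besides the shell and the picture viewer there is one more tool, called as name(argument=value, ...) on one line, values as JSON. move_arm: Moves the arm, as the interface text tells. Its arguments: {"type":"object","properties":{"motion":{"type":"array","items":{"type":"array"}}},"required":["motion"]}

```bash
mkdir -p pics; cat > h.py <<'E'
import numpy as np, cv2
from bench import monitor, viewer, workorder, spotter
def K(c):
    f=240/np.tan(np.radians(c["fovy"])/2); return np.array([[f,0,c["cx"]],[0,f,c["cy"]],[0,0,1.]])
def ray(c,px):
    u=cv2.undistortPoints(np.array(px,float).reshape(-1,1,2),K(c),np.array(c["distortion"],float)).reshape(-1,2)
    E=np.array(c["extrinsics"]); d=np.c_[u,np.ones(len(u))]@E[:3,:3].T
    return E[:3,3],d
def atz(c,px,z):
    o,d=ray(c,px); return o+d*((z-o[2])/d[:,2])[:,None]
def proj(c,P):
    W=np.linalg.inv(np.array(c["extrinsics"])); P=np.atleast_2d(P)
    return cv2.projectPoints(P@W[:3,:3].T+W[:3,3],np.zeros(3),np.zeros(3),K(c),np.array(c["distortion"],float))[0].reshape(-1,2)
def snap(n,f):
    im=viewer.camera(n); cv2.imwrite("pics/"+f,im); return im
E
python3 - <<'E'
from h import *
for n in("scene","top"):
    snap(n,n+"1.png"); c=viewer.calibration(n); print(n,c["fovy"],c["distortion"],np.round(c["extrinsics"],3).tolist())
o=monitor.get_obs(); print({k:np.round(v,3).tolist() for k,v in o.items()})
E
```

```text
scene 55.65907674310108 [0.0144373 0.        0.        0.        0.       ] [[-0.719, 0.486, -0.497, 0.994], [0.695, 0.496, -0.52, 0.404], [-0.006, -0.72, -0.694, 0.811], [0.0, 0.0, 0.0, 1.0]]
top 47.12637875314654 [-0.08222935  0.          0.          0.          0.        ] [[-0.018, -0.994, 0.107, 0.351], [-1.0, 0.017, -0.014, -0.112], [0.013, -0.107, -0.994, 1.385], [0.0, 0.0, 0.0, 1.0]]
{'time_s': 0.1, 'q': [-1.502, 0.181, 1.608, 0.0, 1.354, -0.206], 'dq': [0.0, -0.002, -0.004, -0.0, -0.002, -0.0], 'joint_efforts': [0.001, -44.588, -35.224, -0.0, 0.004, 0.0], 'eef_pos': [0.156, -0.553, 0.238], 'eef_rot': [-0.001, 0.991, 0.137, 0.0], 'wrist_force': [0.281, -0.04, -0.372], 'torque': [0.041, -0.003, -0.01], 'opening': 1.001}
```

View pics/top1.png

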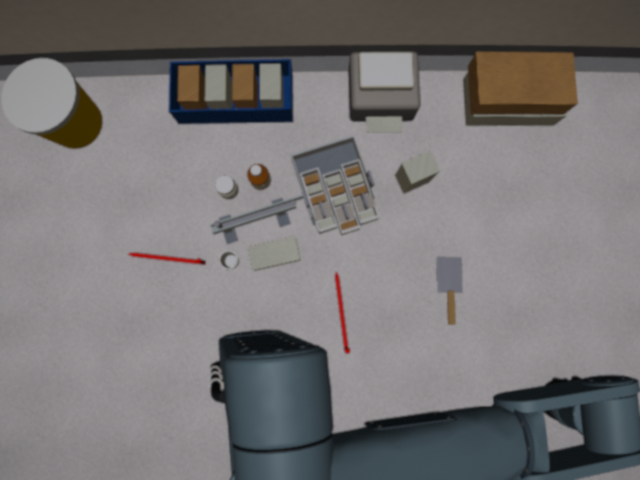

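View pics/scene1.png

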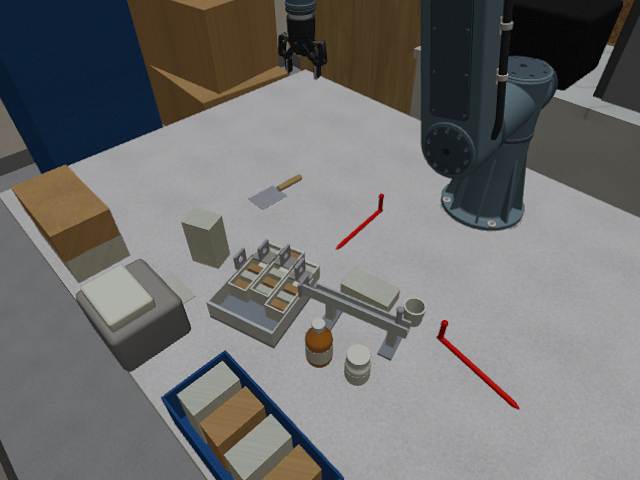

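The top picture shows the rack around (338,190), with its channel running from (300,203) to (213,228). The scene picture shows the upright rod handle at about (400,315). I'll enlarge both.

```bash
python3 - <<'E'
import cv2
def g(f,x,y,w,h,s,o):
    i=cv2.imread(f)[y:y+h,x:x+w]; cv2.imwrite(o,cv2.resize(i,None,fx=s,fy=s,interpolation=cv2.INTER_CUBIC))
g("pics/top1.png",205,130,190,145,4,"pics/t2.png"); g("pics/scene1.png",200,225,250,170,3.2,"pics/s2.png")
E
```

```text
(no output)
```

View pics/t2.png

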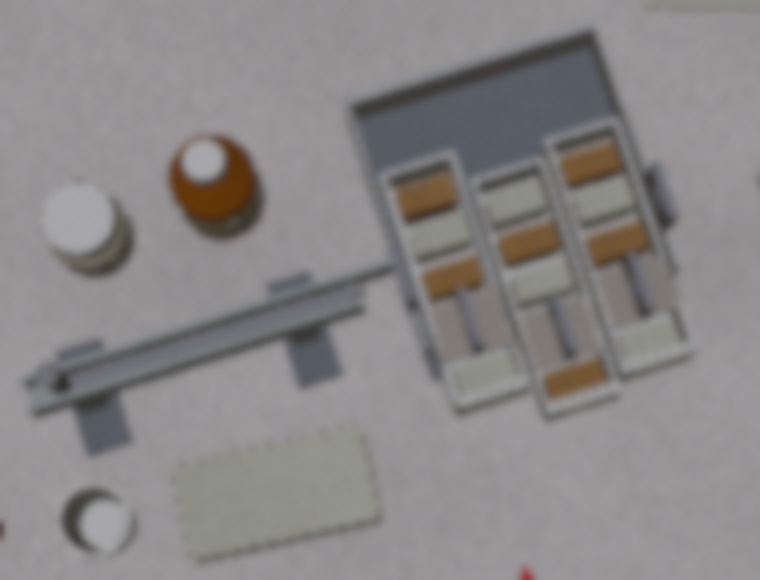

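View pics/s2.png

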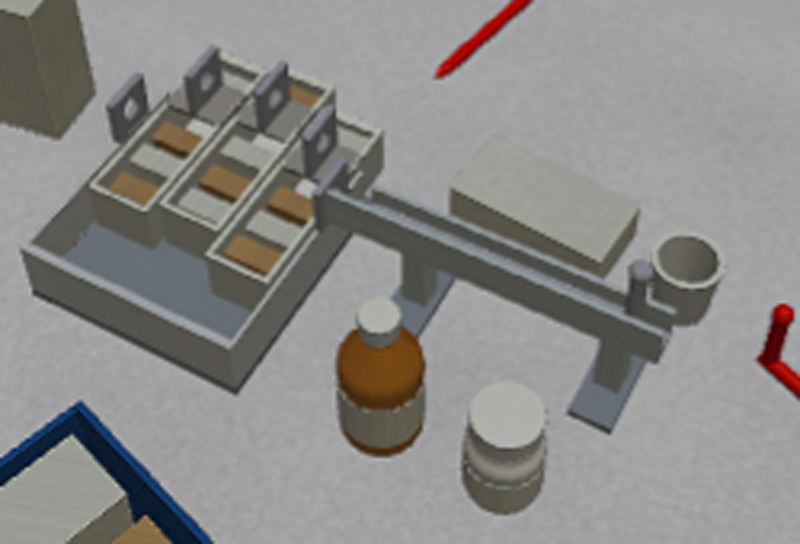

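```bash
cat > fit.py <<'E'
from h import *
from scipy.optimize import least_squares
T,S=viewer.calibration("top"),viewer.calibration("scene")
t=lambda u,v:(205+u/4,130+v/4); s=lambda u,v:(200+u/3.2,225+v/3.2)
def w(p,x,y,z): 
    c,n=np.cos(p[2]),np.sin(p[2]); return np.array([p[0]+c*x-n*y,p[1]+n*x+c*y,z])
top=[((11,320,86),t(25,382)),((-11,320,86),t(37,413)),((-11,110,86),t(362,308)),((9,86,86),t(393,266))]
for i,(y,l,r) in enumerate([(-52,(622,372),(690,350)),(0,(548,415),(618,395)),(52,(460,410),(527,388))]):
    top+=[((i,y+24,52),t(*l)),((i,y-24,52),t(*r))]
sc=[((0,-83,72),s(132,108)),((11,320,86),s(665,338)),((0,'h',122),s(641,270))]
def model(p):
    out=[]
    for c,L in((T,top),(S,sc)):
        for (x,y,z),px in L:
            if x in(0,1,2) and z==52: x=-46-p[3+x]*1000
            if y=='h': y=p[6]*1000
            out.append(proj(c,w(p,x/1e3,y/1e3,z/1e3))[0]-px)
    return np.array(out)
if __name__=="__main__":
    r=least_squares(lambda p:model(p).ravel(),[.7,-.1,.25,.03,.03,.03,.3],x_scale=[.1]*7,loss="soft_l1")
    print(np.round(r.x,4)); print(np.round(model(r.x),1).tolist())
    for k,n in(("T","top"),):pass
    p=r.x; np.save("p.npy",p)
    for i in(0,1,2): print("front",i,w(p,-.046-p[3+i],(-.052,0,.052)[i],.03))
    print("ball",w(p,0,p[6],.122),"axes x",np.cos(p[2]),np.sin(p[2]))
E
python3 fit.py
```

```text
[ 0.6134 -0.1618  0.2924  0.0454  0.0575  0.0371  0.2982]
[[-2.2, -0.8], [-2.6, 0.2], [0.2, -0.1], [-0.5, -0.5], [-0.5, 0.2], [1.0, -0.2], [-0.7, 0.5], [0.5, -0.4], [-1.5, 0.3], [0.4, -0.1], [-0.8, -2.4], [-0.8, -2.0], [0.3, -1.0]]
front 0 [ 0.5408592  -0.23791113  0.03      ]
front 1 [ 0.5142817  -0.19160627  0.03      ]
front 2 [ 0.51880362 -0.13594084  0.03      ]
ball [0.52741897 0.12373641 0.122     ] axes x 0.9575653445650704 0.2882162571542037
```

```bash
cat >> h.py <<'E'
from scipy.spatial.transform import Rotation as Ro
def rack2w(p,x,y,z):
    c,n=np.cos(p[2]),np.sin(p[2]); return np.array([p[0]+c*x-n*y,p[1]+n*x+c*y,z])
def w2rack(p,P):
    c,n=np.cos(p[2]),np.sin(p[2]); d=np.asarray(P)[...,:2]-p[:2]; return np.stack([c*d[...,0]+n*d[...,1],-n*d[...,0]+c*d[...,1]],-1)
def go(p,x,y,z):
    o=monitor.get_obs(); w,*v=o["eef_rot"]; R=Ro.from_quat([*v,w]).as_matrix()
    Rd=np.array([[np.cos(p[2]),np.sin(p[2]),0],[np.sin(p[2]),-np.cos(p[2]),0],[0,0,-1]])
    print("go",(x,y,z),"units",np.round(R.T@(rack2w(p,x,y,z)-o["eef_pos"])/.06,3),"turn",np.round(np.degrees(Ro.from_matrix(R.T@Rd).as_rotvec())/8,3))
E
python3 - <<'E'
from h import *
p=np.load("p.npy"); go(p,-.1,0,.26); T=viewer.calibration("top")
for n,u,v,z in(("amber",205,160,.115),("jar",80,215,.075),("carton",275,490,.035),("cup",100,522,.03)): print(n,w2rack(p,atz(T,[(205+u/4,130+v/4)],z)))
print("tall",w2rack(p,atz(T,[(421,165)],.13)))
E
```

```text
go (-0.1, 0, 0.26) units [ 7.439 -4.178 -0.35 ] turn [-0.011 -0.002 -0.126]
amber [[0.09631389 0.17255353]]
jar [[0.09743395 0.25627742]]
carton [[-0.094144    0.19510155]]
cup [[-0.07963518  0.3042254 ]]
tall [[-0.01272696 -0.19874911]]
```

move_arm(motion=[[[0.8,-0.45,-0.05],[0,0,0],0],[[1.8,-1.0,-0.1],[0,0,0],0],[[2.8,-1.55,-0.15],[0,0,0],0],[[3.8,-2.1,-0.2],[0,0,0],0],[[4.7,-2.65,-0.25],[0,0,0],0],[[5.6,-3.15,-0.3],[0,0,-0.13],0],[[6.5,-3.65,-0.35],[0,0,-0.13],0],[[7.1,-4.0,-0.35],[0,0,-0.13],0],[[7.44,-4.18,-0.35],[0,0,-0.13],0],[[7.44,-4.18,-0.35],[0,0,-0.13],0]])

```text
time_s: 1.35
eef_pos: [0.5182, -0.1893, 0.2597]
eef_rot: [-0.0, 0.989, 0.148, -0.0]
wrist_force: [0.0, -1.2, 0.3]
opening: -0.001
```

```bash
python3 - <<'E'
from h import *
p=np.load("p.npy"); print(np.round(monitor.get_obs()["eef_pos"],4)); snap("wrist","w1.png"); c=viewer.calibration("wrist"); import pickle; pickle.dump(c,open("w1.pkl","wb"));print(np.round(c["extrinsics"],3).tolist(),c["fovy"],monitor.get_obs()["time_s"])
E
```

```text
[ 0.5182 -0.1893  0.2597]
[[0.291, -0.913, -0.285, 0.59], [-0.957, -0.278, -0.085, -0.169], [-0.001, 0.297, -0.955, 0.394], [0.0, 0.0, 0.0, 1.0]] 60.480771173785314 1.4
```

View pics/w1.png

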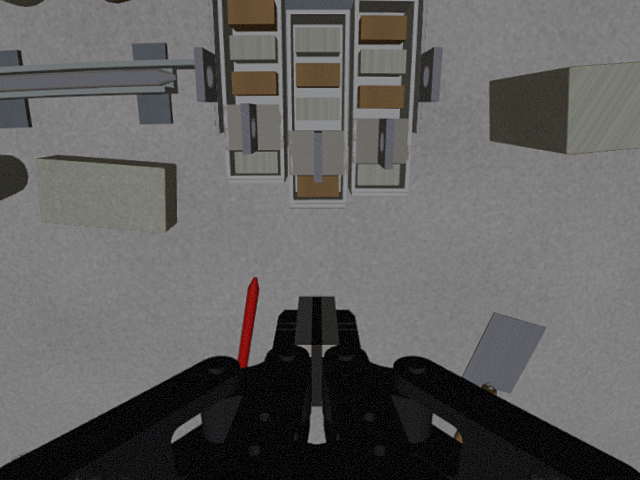

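```bash
python3 - <<'E'
from h import *
import pickle
from scipy.optimize import least_squares
c=pickle.load(open("w1.pkl","rb"))
L=[((18,86,90),(195,48)),((-18,86,90),(198,102)),((18,-86,90),(441,48)),((-18,-86,90),(437,102))]
for i,y,l,r in((0,-52,(352,194),(408,193)),(1,0,(291,207),(346,207)),(2,52,(228,182),(285,181))): L+=[((i,y+24,52),l),((i,y-24,52),r)]
def f(p):
    return np.concatenate([proj(c,rack2w(p,(-46e-3-p[3+x] if z==52 else x/1e3),y/1e3,z/1e3))[0]-px for (x,y,z),px in L])
p0=np.load("p.npy")[:6]; r=least_squares(f,p0,loss="soft_l1"); p=r.x
print(p0,p.round(4)); print(f(p).reshape(-1,2).round(1).tolist())
np.save("p.npy",p)
print("a,b,c front x",-.046-p[3:6])
print("tip y?",w2rack(p,atz(c,[(177,77)],.072)), "red tip",w2rack(p,atz(c,[(254,279)],.006)))
go(p,-.13,-.052,.045); go(p,-.13,-.052,.15)
E
```

```text
[ 0.61335781 -0.16178549  0.29236352  0.0453628   0.05746668  0.03709297] [ 0.6158 -0.1627  0.297   0.0455  0.0571  0.0352]
[[-1.2, 0.3], [-0.6, 0.2], [2.2, -0.1], [2.6, -0.2], [-0.4, -0.5], [0.4, 0.5], [-0.9, 0.1], [0.6, -0.0], [-0.4, -0.4], [-0.2, 0.4]]
a,b,c front x [-0.0914791  -0.10309493 -0.08116049]
tip y? [[0.00082597 0.105114  ]] red tip [[-0.1883167   0.06550126]]
go (-0.13, -0.052, 0.045) units [-0.461  0.908  3.579] turn [-0.004  0.007 -0.016]
go (-0.13, -0.052, 0.15) units [-0.462  0.907  1.829] turn [-0.004  0.007 -0.016]
```

move_arm(motion=[[[-0.46,0.91,0.9],[0,0,0],0],[[-0.46,0.91,1.8],[0,0,0],0],[[-0.46,0.91,2.7],[0,0,0],0],[[-0.46,0.91,3.4],[0,0,0],0],[[-0.3,0.91,3.63],[0,0,0],0],[[-0.05,0.91,3.63],[0,0,0],0],[[0.2,0.91,3.63],[0,0,0],0],[[0.45,0.91,3.63],[0,0,0],0],[[0.65,0.91,3.63],[0,0,0],0],[[0.72,0.91,3.63],[0,0,0],0]])

```text
time_s: 2.65
eef_pos: [0.5762, -0.2305, 0.0433]
eef_rot: [0.001, 0.989, 0.146, 0.001]
wrist_force: [-1.5, -0.2, 1.3]
opening: 0.002
```

```bash
python3 - <<'E'
from h import *
p=np.load("p.npy"); o=monitor.get_obs(); print(w2rack(p,o["eef_pos"]),o["eef_pos"],o["wrist_force"].round(1) if hasattr(o["wrist_force"],"round") else o["wrist_force"]); go(p,-.055,-.052,.042); go(p,-.13,0,.042)
E
```

```text
[-0.0576619  -0.05328926] [ 0.57622182 -0.23052228  0.04332864] [-1.5 -0.2  1.3]
go (-0.055, -0.052, 0.042) units [ 0.044 -0.022  0.022] turn [ 0.009 -0.008 -0.021]
go (-0.13, 0, 0.042) units [-1.208 -0.885  0.02 ] turn [ 0.009 -0.008 -0.021]
```

move_arm(motion=[[[0.04,0,0],[0,0,0],0],[[0.08,0,0],[0,0,0],0],[[0.08,0,0],[0,0,0],0]])

```text
time_s: 3.02
eef_pos: [0.5786, -0.2294, 0.0424]
eef_rot: [-0.0, 0.989, 0.146, -0.001]
wrist_force: [-5.7, -0.4, 3.2]
opening: 0.001
```

move_arm(motion=[[[0.05,0,0],[0,0,0],0],[[0.05,0,0],[0,0,0],0],[[0.05,0,0],[0,0,0],0]])

```text
time_s: 3.4
eef_pos: [0.5787, -0.2294, 0.0424]
eef_rot: [-0.001, 0.989, 0.146, -0.004]
wrist_force: [-16.9, -4.2, 10.2]
opening: -0.002
```

move_arm(motion=[[[-0.7,0,0],[0,0,0],0],[[-1.33,0,0],[0,0,0],0],[[-1.33,-0.88,0],[0,0,0],0],[[-1.2,-0.88,0],[0,0,0],0],[[-0.95,-0.88,0],[0,0,0],0],[[-0.65,-0.88,0],[0,0,0],0],[[-0.4,-0.88,0],[0,0,0],0],[[-0.2,-0.88,0],[0,0,0],0],[[-0.05,-0.88,0],[0,0,0],0],[[-0.01,-0.88,0],[0,0,0],0]])

```text
time_s: 4.65
eef_pos: [0.5635, -0.1795, 0.0425]
eef_rot: [0.0, 0.989, 0.147, -0.004]
wrist_force: [-22.8, -8.6, 15.6]
opening: 0.002
```

```bash
python3 - <<'E'
from h import *
p=np.load("p.npy"); o=monitor.get_obs(); print(w2rack(p,o["eef_pos"])); go(p,-.055,0,.042); go(p,-.13,0.052,.042)
E
```

```text
[-0.0549002 -0.0008233]
go (-0.055, 0, 0.042) units [-0.002 -0.014  0.009] turn [-0.006  0.06  -0.019]
go (-0.13, 0.052, 0.042) units [-1.254 -0.877  0.02 ] turn [-0.006  0.06  -0.019]
```

Cassettes a and b are both at their stops; b at x=-54.9 with about 24 N. Next is c.

move_arm(motion=[[[-0.7,0,0],[0,0,0],0],[[-1.2,0,0],[0,0,0],0],[[-1.2,-0.88,0],[0,0,0],0],[[-1.0,-0.88,0],[0,0,0],0],[[-0.75,-0.88,0],[0,0,0],0],[[-0.5,-0.88,0],[0,0,0],0],[[-0.3,-0.88,0],[0,0,0],0],[[-0.15,-0.88,0],[0,0,0],0],[[-0.05,-0.88,0],[0,0,0],0],[[-0.01,-0.88,0],[0,0,0],0]])

```text
time_s: 5.9
eef_pos: [0.5479, -0.1288, 0.0423]
eef_rot: [0.0, 0.989, 0.147, -0.004]
wrist_force: [-20.1, -9.4, 15.0]
opening: -0.002
```

```bash
python3 - <<'E'
from h import *
p=np.load("p.npy"); o=monitor.get_obs(); print(w2rack(p,o["eef_pos"])); go(p,-.14,0.052,.042);go(p,-.14,0.08,.25);  go(p,-.06,.28,.25)
E
```

```text
[-0.05495463  0.052282  ]
go (-0.14, 0.052, 0.042) units [-1.417  0.009  0.015] turn [-0.006  0.053 -0.02 ]
go (-0.14, 0.08, 0.25) units [-1.444 -0.461 -3.451] turn [-0.006  0.053 -0.02 ]
go (-0.06, 0.28, 0.25) units [-0.12  -3.798 -3.458] turn [-0.006  0.053 -0.02 ]
```

move_arm(motion=[[[-0.6,0,0],[0,0,0],0],[[-0.8,0,-0.9],[0,0,0],10],[[-0.8,0,-1.9],[0,0,0],30],[[-0.6,-0.8,-2.8],[0,0,0],35],[[-0.4,-1.8,-3.4],[0,0,0],35],[[-0.2,-2.8,-3.45],[0,0,0],35],[[-0.12,-3.5,-3.45],[0,0,0],35],[[-0.12,-3.8,-3.45],[0,0,0],35],[[-0.12,-3.8,-3.45],[0,0,0],35]])

```text
time_s: 7.02
eef_pos: [0.4776, 0.0892, 0.2494]
eef_rot: [0.0, 0.989, 0.147, 0.0]
wrist_force: [-0.1, -0.3, -0.4]
opening: 0.351
```

```bash
python3 - <<'E'
from h import *
p=np.load("p.npy"); o=monitor.get_obs(); print(w2rack(p,o["eef_pos"]),o["eef_pos"],o["opening"],o["eef_rot"]); snap("wrist","w2.png"); c=viewer.calibration("wrist"); import pickle; pickle.dump(c,open("w2.pkl","wb"))
E
```

```text
[-0.0583863   0.28128404] [0.47762494 0.08919396 0.24936716] 0.3505317717712147 [7.90001726e-05 9.89118708e-01 1.47119595e-01 3.14639443e-06]
```

View pics/w2.png

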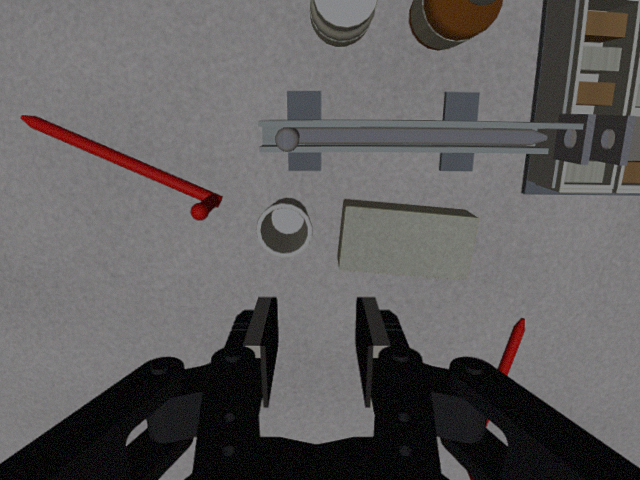

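```bash
python3 - <<'E'
from h import *
import pickle
p=np.load("p.npy"); c=pickle.load(open("w2.pkl","rb"))
print("ball",w2rack(p,atz(c,[(287,138)],.122)),"tip",w2rack(p,atz(c,[(548,137)],.072)),"outer front",w2rack(p,atz(c,[(261,152),(261,121)],.086)),"inner",w2rack(p,atz(c,[(548,153)],.086)))
go(p,0,.298,.2);go(p,0,.298,.108)
E
```

```text
ball [[0.00267695 0.29742491]] tip [[0.00190775 0.10401196]] outer front [[-0.00902492  0.31871322]
 [ 0.0124369   0.31790673]] inner [[-0.00882766  0.11020311]]
go (0, 0.298, 0.2) units [ 0.973 -0.301  0.821] turn [ 0.003  0.002 -0.023]
go (0, 0.298, 0.108) units [ 0.973 -0.301  2.355] turn [ 0.003  0.002 -0.023]
```

move_arm(motion=[[[0.8,-0.23,0],[0,0,0],35],[[1.0,-0.29,0.5],[0,0,0],35],[[1.0,-0.29,1.2],[0,0,0],35],[[1.0,-0.29,1.9],[0,0,0],35],[[1.0,-0.29,2.44],[0,0,0],35],[[1.0,-0.29,2.44],[0,0,0],35]])

```text
time_s: 7.82
eef_pos: [0.5284, 0.1205, 0.1]
eef_rot: [-0.0, 0.989, 0.145, -0.003]
wrist_force: [-0.2, 0.3, -0.1]
opening: 0.35
```

```bash
python3 - <<'E'
from h import *
p=np.load("p.npy"); o=monitor.get_obs(); print(w2rack(p,o["eef_pos"]),o["eef_pos"],o["wrist_force"],o["opening"]); snap("wrist","w3.png")
go(p,.0015,.15,.103);go(p,.0015,.092,.103)
E
```

```text
[-0.00067795  0.29640987] [0.52838108 0.12054454 0.1000366 ] [-0.21510438  0.29029622 -0.12340267] 0.349628208109405
go (0.0015, 0.15, 0.103) units [ 0.024  2.437 -0.015] turn [-0.004  0.02  -0.045]
go (0.0015, 0.092, 0.103) units [ 0.03   3.404 -0.016] turn [-0.004  0.02  -0.045]
```

View pics/w3.png

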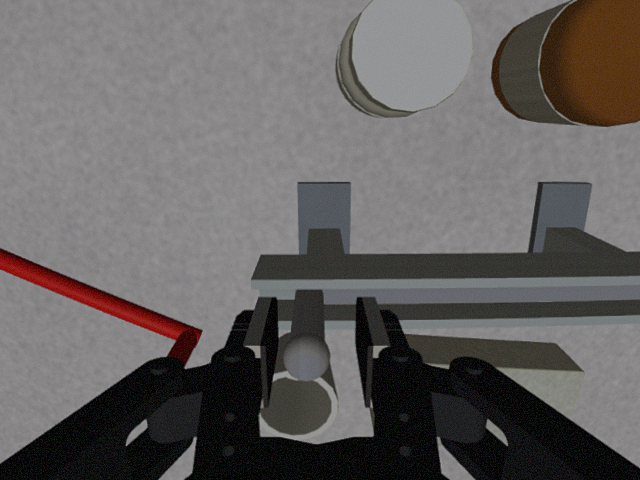

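move_arm(motion=[[[0.02,0.06,-0.05],[0,0,0],35],[[0.03,0.15,-0.05],[0,0,0],35],[[0.03,0.27,-0.05],[0,0,0],35],[[0.03,0.4,-0.05],[0,0,0],35],[[0.03,0.53,-0.05],[0,0,0],35],[[0.03,0.66,-0.05],[0,0,0],35],[[0.03,0.8,-0.05],[0,0,0],35],[[0.03,0.95,-0.05],[0,0,0],35],[[0.03,1.1,-0.05],[0,0,0],35],[[0.03,1.25,-0.05],[0,0,0],35]])

```text
time_s: 9.12
eef_pos: [0.5538, 0.0506, 0.1061]
eef_rot: [-0.0, 0.989, 0.146, -0.0]
wrist_force: [-1.5, 3.8, 4.3]
opening: 0.349
```

```bash
python3 - <<'E'
from h import *
p=np.load("p.npy"); o=monitor.get_obs(); print(w2rack(p,o["eef_pos"]),o["eef_pos"],o["wrist_force"],o["opening"])
go(p,.0015,.0845,.103)
E
```

```text
[0.0031446  0.22207469] [0.55378857 0.05058176 0.10606141] [-1.51141178  3.772186    4.27651651] 0.34933107319225837
go (0.0015, 0.0845, 0.103) units [-0.018  2.293  0.051] turn [-0.     0.001 -0.029]
```

move_arm(motion=[[[0,0.15,0.03],[0,0,0],35],[[0,0.3,0.03],[0,0,0],35],[[0,0.45,0.03],[0,0,0],35],[[0,0.6,0.03],[0,0,0],35],[[0,0.75,0.03],[0,0,0],35],[[0,0.9,0.03],[0,0,0],35],[[0,1.05,0.03],[0,0,0],35],[[0,1.2,0.03],[0,0,0],35],[[0,1.35,0.03],[0,0,0],35],[[0,1.5,0.03],[0,0,0],35]])

```text
time_s: 10.38
eef_pos: [0.5797, -0.0357, 0.1041]
eef_rot: [0.0, 0.989, 0.146, -0.0]
wrist_force: [-1.2, 1.8, -0.1]
opening: 0.354
```

```bash
python3 - <<'E'
from h import *
p=np.load("p.npy"); o=monitor.get_obs(); print(w2rack(p,o["eef_pos"]),o["eef_pos"],o["wrist_force"],o["opening"])
go(p,.0015,.0845,.103)
E
```

```text
[0.0026619 0.131967 ] [ 0.57969467 -0.03572295  0.10407336] [-1.18115395  1.8195382  -0.14551973] 0.35390050126816236
go (0.0015, 0.0845, 0.103) units [-0.016  0.791  0.018] turn [ 0.001  0.002 -0.029]
```

Force stays low and the travel is as expected. Next is the last stretch to the bracket.

move_arm(motion=[[[0,0.15,0],[0,0,0],35],[[0,0.3,0],[0,0,0],35],[[0,0.45,0],[0,0,0],35],[[0,0.58,0],[0,0,0],35],[[0,0.68,0],[0,0,0],35],[[0,0.75,0],[0,0,0],35],[[0,0.8,0],[0,0,0],35],[[0,0.84,0],[0,0,0],35]])

```text
time_s: 11.38
eef_pos: [0.593, -0.0802, 0.1039]
eef_rot: [-0.003, 0.989, 0.146, -0.001]
wrist_force: [-5.0, 16.3, 5.0]
opening: 0.349
```

```bash
python3 - <<'E'
from h import *
p=np.load("p.npy"); o=monitor.get_obs(); print(w2rack(p,o["eef_pos"]),o["eef_pos"],o["wrist_force"],o["opening"])
snap("wrist","w4.png")
E
```

```text
[0.00236161 0.0855582 ] [ 0.59298786 -0.0801882   0.10392201] [-5.04369021 16.27623887  4.99007881] 0.3492102419625936
```

View pics/w4.png

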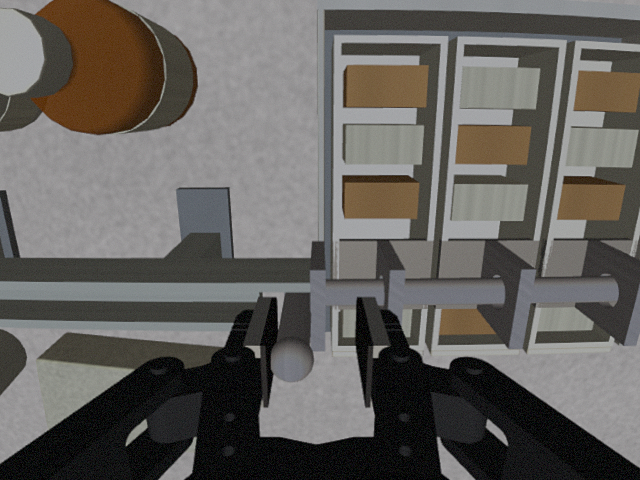

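move_arm(motion=[[[0,-0.1,0],[0,0,0],35],[[0,-0.12,-0.5],[0,0,0],35],[[0,-0.15,-1.0],[0,0,0],20],[[0.4,-0.2,-1.0],[0,0,0],0],[[0.6,-0.2,-0.95],[0,0,0],0],[[0.6,-0.2,-0.9],[0,0,0],0],[[0.6,-0.2,-0.5],[0,0,0],0],[[0.6,-0.2,0],[0,0,0],0],[[0.6,-0.2,0],[0,0,0],0]])

```text
time_s: 12.55
eef_pos: [0.622, -0.0609, 0.1006]
eef_rot: [-0.001, 0.989, 0.146, -0.004]
wrist_force: [-0.7, 0.3, -0.4]
opening: 0.001
```

```bash
python3 - <<'E'
from h import *
p=np.load("p.npy"); o=monitor.get_obs(); print(w2rack(p,o["eef_pos"]),o["eef_pos"],o["wrist_force"],o["opening"])
go(p,.015,.095,.103); go(p,-.035,.095,.103)
E
```

```text
[0.03577517 0.09549035] [ 0.62203244 -0.06091319  0.10064944] [-0.65785646  0.31375423 -0.42528842] 0.0013668516785661717
go (0.015, 0.095, 0.103) units [-0.346  0.01  -0.037] turn [-0.028  0.047 -0.031]
go (-0.035, 0.095, 0.103) units [-1.18   0.013 -0.032] turn [-0.028  0.047 -0.031]
```

move_arm(motion=[[[-0.15,0,-0.05],[0,0,0],0],[[-0.3,0,-0.05],[0,0,0],0],[[-0.42,0,-0.05],[0,0,0],0],[[-0.54,0,-0.05],[0,0,0],0],[[-0.66,0,-0.05],[0,0,0],0],[[-0.78,0,-0.05],[0,0,0],0],[[-0.9,0,-0.05],[0,0,0],0],[[-1.02,0,-0.05],[0,0,0],0],[[-1.14,0,-0.05],[0,0,0],0],[[-1.26,0,-0.05],[0,0,0],0]])

```text
time_s: 13.8
eef_pos: [0.5524, -0.0833, 0.1073]
eef_rot: [-0.0, 0.989, 0.146, -0.0]
wrist_force: [0.3, 0.1, -0.3]
opening: -0.003
```

```bash
python3 - <<'E'
from h import *
p=np.load("p.npy"); o=monitor.get_obs(); print(w2rack(p,o["eef_pos"]),o["eef_pos"],o["wrist_force"])
i=snap("scene","s3.png")[225:395,200:450]; cv2.imwrite("pics/s3c.png",cv2.resize(i,None,fx=3.2,fy=3.2,interpolation=cv2.INTER_CUBIC)); snap("wrist","w5.png")
E
```

```text
[-0.03739626  0.09447525] [ 0.55236094 -0.08329557  0.1072586 ] [ 0.26237465  0.12226984 -0.33954717]
```

View pics/w5.png

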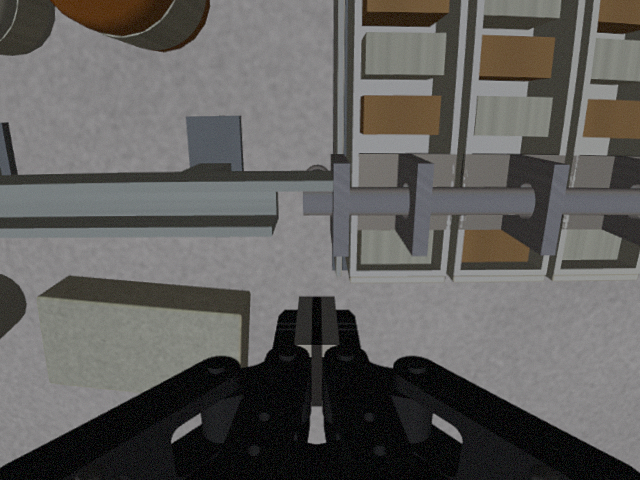

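The handle has dropped and hangs below the rod, with its ball at (316,168) beneath the rod line. I'll retreat and check.

move_arm(motion=[[[-0.2,0,-0.6],[0,0,0],0],[[-0.4,0,-1.5],[0,0,0],0],[[-0.8,0,-2.4],[0,0,0],0],[[-1.3,0,-2.8],[0,0,0],0],[[-1.3,0,-2.8],[0,0,0],0],[[-1.3,0,-2.8],[0,0,0],0]])

```text
time_s: 14.65
eef_pos: [0.4782, -0.1055, 0.2748]
eef_rot: [-0.0, 0.989, 0.146, 0.0]
wrist_force: [-0.3, 0.5, 0.5]
opening: 0.001
```

```bash
python3 - <<'E'
from h import *
print(monitor.get_obs()["wrist_force"])
i=snap("scene","s4.png")[225:395,200:450]; a=cv2.resize(i,None,fx=2.3,fy=2.3,interpolation=cv2.INTER_CUBIC); b=snap("wrist","w6.png")[0:260,100:640]; b=cv2.resize(b,(575,200))
cv2.imwrite("pics/f.png",np.vstack([a,b]))
E
```

```text
[-0.25811734  0.46957522  0.53131814]
```

View pics/f.png

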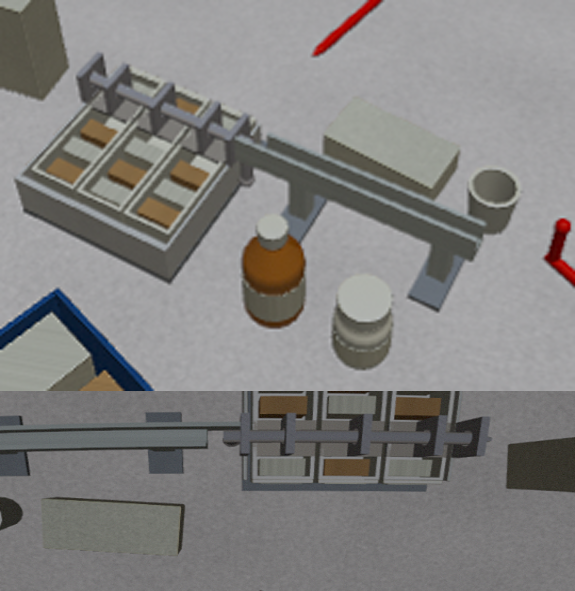

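```bash
python3 - <<'E'
from h import *
p=np.load("p.npy");c=viewer.calibration("wrist")
i=cv2.imread("pics/w6.png")
a=cv2.resize(i[20:100,290:390],None,fx=4,fy=4,interpolation=cv2.INTER_CUBIC); b=cv2.resize(i[20:100,490:590],None,fx=4,fy=4,interpolation=cv2.INTER_CUBIC)
cv2.imwrite("pics/f2.png",np.hstack([a,b]))
for n,P in(("tail98",(0,.098,.072)),("br86",(0,.086,.09)),("tip-100",(0,-.1,.072)),("far-86",(0,-.086,.072))): print(n,proj(c,rack2w(p,*P))[0].round(1))
E
```

```text
tail98 [311.7  60.3]
br86 [328.   57.2]
tip-100 [564.2  64.7]
far-86 [547.3  64. ]
```

View pics/f2.png

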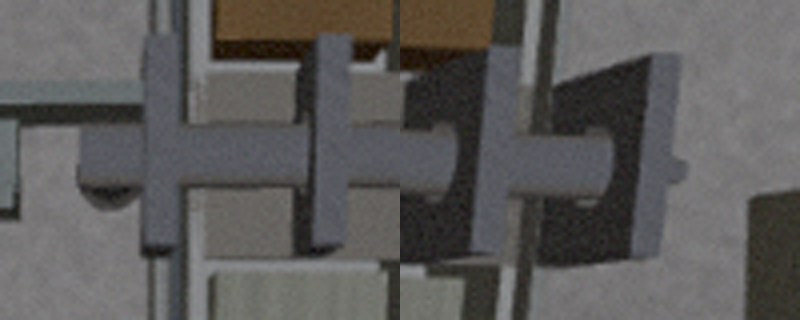

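```bash
python3 -c "
from bench import workorder; print(workorder.hand_in())"
```

```text
the job is handed in; nothing more can be done
None
```

The rack is locked and the job is handed in, after about 15 s of robot time. The hand-in reports no verdict.

- **Cassettes:** I pushed all three against their stops one at a time. The resisting force rose to between 20 and 30 N on each, and the rod then went through every tab, so the holes line up.
- **Rod:** I slid it home with the gripper loosely around the handle. The force stayed at about 4 N or less where I read it along the way and rose to about 17 N at the bracket. In the last wrist picture the tail stands 16 px from the near bracket's face, against 16.3 px expected when home. The tip shows just beyond the far bracket.
- **Handle:** I tipped it over to the front, and it now hangs straight down in the gap.
- **Surroundings:** The bottle, jar, carton, cup and tall carton look unmoved by eye in the final pictures. The spatula is outside those crops, so I did not recheck it, but the arm worked nowhere near it after the first approach. The arm is clear of everything, with the wrist force near zero.

No check failed or disagreed beyond 1–3 px, or about 2 mm, of calibration error.

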